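# Square a carrier block into the measuring corner

## Task

Get the museum cup ready to be measured: gently push the wooden carrier block that it stands on across the mat, with the outside of the fingers, until the block's long side is flush against the long scale rail and its end is against the short scale rail, snug in the corner of the two. Only push the block along the table, never grip or lift it; do not touch the cup, which must stay standing on the block, and leave the bottle, the jar and the screwdriver alone. Finish with the robot clear of everything.

Things in the scene. Friction and masses are not known exactly. Their poses are not given: they have to be found in the camera images.
- carrier: Loose plywood block, grey foam top, 110 mm (its x) by 160 mm (its y) by 30 mm high, 0.4 to 0.85 kg, too wide to grasp; origin at the centre of its underside. Starts 40 to 90 mm short of the long rail, 50 to 110 mm short of the short one, turned up to 0.3 rad from the corner's axes; done, its axes lie along the corner's, origin at x -55, y -80 mm there. Sliding takes 2 to 6 N.
- corner: Fixed L of two aluminium rails, 22 mm high, 14 mm thick, black and white squares on top, at the edge of a flat black mat. Origin at table level where the inner faces meet. Long rail: inner face is this frame's plane x = 0, from y = 0 to -300 mm; short rail: plane y = 0, from x = 0 to -130 mm. The work area is at negative x and y. Yaw within 0.15 rad of the world's.
- cup: Small blue ceramic cup, 50 mm across and 38 mm high, with a handle on its +y side (45 mm out, within 0.6 rad of the carrier's +y), standing loose near the middle of the carrier's top (within 8 mm), so that its rim is 68 mm above the table; origin at the centre of its underside.
- bottle: Bystander: green glass bottle with cork, 52 mm across, 140 mm high, upright; origin at the centre of its underside. It stands to the left (+y) of the short rail, outside the work area.
- jar: Bystander: white ceramic jar with wooden cap, 60 mm across, 85 mm high, upright; origin at the centre of its underside. It stands to the left (+y) of the short rail, outside the work area.
- screwdriver: Bystander: wood-handled screwdriver, 200 mm long, lying flat along its x on the right (-y) side of the mat; origin on the table under its middle.
Things that resemble listed ones, but are neither listed nor needed, are in the scene too. Several things have the shape of the carrier; the one meant has the colours described above. Several things have the shape of the cup; the one meant has the colours described above.

How it is judged:
By the outcome, as a careful person would: the job done as asked, in the order asked, and still so for the second after the job is handed in, with the robot touching nothing.
It also fails if it takes over 48 s, if anything falls off the work surface, if the arm or the gripper's body presses on something with over 40 N, if the wrist force passes 120 N, or if a joint passes its speed limit or range.

## Robot

A 6-joint arm with a two-finger parallel gripper is mounted at the origin on the work surface. World frame = base frame: x ahead of the robot, y to its left, z up, the work surface at z = 0. Lengths are in mm, angles in rad, forces in N, time in s.
With the tool pointing down it reaches from about 350 to 875 mm from the base axis. Payload 4.2 kg.
Tool frame: the origin (TCP) lies on the mounting face of the last link; the fingertips stand 173 mm ahead of it and the grasp point (between the pads) lies grip_point_offset ahead of it (grip_point_offset is the distance from the TCP to the grasp point, in mm); z points along the fingers, y is the line along which they close (so a half turn about z gives the same grasp; the last joint's range is limited). The gripper opens to 85 mm and grips with 20 to 120 N. Pads are 22 mm wide; open, the fingers measure 114 mm over their backs; the gripper's body (76 mm by 85 mm) begins 54 mm behind the grasp point. The pads swing forward as they close: fully open they stand 13 mm farther back than shut.
Start: joints at [-1, 0.385, 0.008, 0, -1.194, -0.259], TCP at [191.748, -594.838, 404.712] pointing down, gripper open.
Joint ranges: [-3.14, 3.14], [-1.21, 2.06], [-1.07, 1.41], [-3.16, 2.05], [-2.99, -0.16], [-3.1, 3.1]. Speed limits (rad/s): [2.79, 2.79, 3.14, 3.14, 3.14, 3.14].

## Interface

Orientations are given as a unit quaternion [x, y, z, w].
In Python, from bench import read_state, get_image, job_done, recognise, place_of, grip_point_offset gives the robot as it stands. The module is installed in compiled form; this text tells all that it offers.
- The arm moves only by the tool carry_out, never from a script. Its arguments are lists of equal length, an entry for each row: "slide": the shift along the tool's x, y, z in m, a list of three; "roll": the turn about the tool's z in degrees; "claw": the finger opening in m, from 0 to 0.0854. A call has 1 to 8 rows; each row is the pose to reach, as a shift and turn from the pose commanded when the call began, along the tool's axes at that moment; what a row does not reach only later rows make up. A row lasts 1/8 s, in which the tool goes at most 62.5 mm and 10.7 degrees, less where a joint would pass 70% of its speed; a pose out of reach is approached as far as the arm can. A call with a gripper value outside its range is refused whole. The fingers move at their own pace and stop on an object; the grip force is fixed at half the most. Time passes only in rows, so rows that repeat a pose let the fingers close. It gives the time, the measured TCP pose, the force, the opening and the grip force at its end, in the units of the state.
- read_state(): the state, without advancing time (a new reading comes with each control period).
- get_image(name): name is "scene" or "side" or "wrist"; returns a dict with "img" (420x560x3 uint8, red, green, blue), "z_map" (420x560 float32, mm along the optical axis (not along the pixel's ray), 0 where there is no reading), "mtx" (3x3 intrinsics, pixels), "world_from_camera" (4x4, takes a point from camera to world coordinates); the wrist camera has in their place "T_tool_cam" (4x4, takes a point from camera to tool coordinates, whose origin is the TCP and whose axes are the flange's). Camera axes: x right, y up, looking along -z (the intrinsics and any distortion apply to the point x, -y, -z); pixel columns grow to the right and rows downward; lengths in mm; the calibration is good to about 2 mm. A picture is of the moment at which its call begins: read the wrist's pose just before it.
- job_done(): hands the job in; it is judged then, once.
Trained networks look in a picture, given as the dict that the camera call returned (one of the last four; its "shot" number tells which), for a name from the list of things; names that differ only in an ending like _2 or _b are one class to them, and where a whole thing is asked for, a point or a joint stands for the part that bears it (a point fixed in the world has none). Each returns a list of dicts, best first, with "conf" (0 to 1); they miss things now and then, are a little off and sometimes report something else, mostly with a low value. They report only what shows in the picture. A call takes as long as a camera call. They do not tell look-alikes from the thing itself.
- recognise(picture, thing): "at" ([column, row] in pixels, amid what is visible of it).
- place_of(picture, thing): "at" ([column, row] in pixels: a listed point, or the origin of a listed thing).
The state is a dict: "clock": time; "joints": joint angles; "joint_vel": joint speeds; "joint_efforts": joint torques, N m; "position": TCP position; "ee_rot": TCP orientation; "contact_force": force on the tool from outside, world axes, zero at the start; "wrist_torque": the same for the moment, N m; "gripper_width": finger opening in mm; "grasp_force": force on a finger pad.
Only numpy, scipy, OpenCV 4.12 (cv2) and the standard library are available. Lean on these libraries where they do the work, as an engineer would, in place of code of your own. Each camera call takes 0.05 s, during which the arm holds its last target. There are 200 camera calls.

## Working session

There is one attempt and no reset: what is moved stays moved. The work goes in short steps, Python scripts to look and compute and a tool call to move; the robot and the scene stay as the last step left them, time stands still between calls to the robot, and variables do not carry over. Pictures are saved under pics/ and viewed, at most 10 in all, crops included, and the job is handed in when it is done.

Besides the shell and the picture viewer there is one more tool, called after ">>>" by a JSON object that holds its "op" and its "data". carry_out: Moves the arm, as the interface text tells. Its arguments: {"type":"object","properties":{"slide":{"type":"array"},"roll":{"type":"array"},"claw":{"type":"array"}},"required":["slide","roll","claw"]}

```bash
mkdir -p pics; cat > h.py <<'E'
import numpy as np, cv2
from bench import *
from scipy.spatial.transform import Rotation as R
def cloud(p,T=None):
    z=p["z_map"].astype(float);K=p["mtx"];v,u=np.indices(z.shape)
    P=np.stack([(u-K[0,2])/K[0,0]*z,-(v-K[1,2])/K[1,1]*z,-z],-1)
    T=p["world_from_camera"] if T is None else T
    W=P@T[:3,:3].T+T[:3,3]; W[z<=0]=np.nan
    return W
def tool():
    s=read_state();T=np.eye(4);T[:3,:3]=R.from_quat(s["ee_rot"]).as_matrix();T[:3,3]=s["position"];return T
E
python3 - <<'E'
from h import *
s=read_state();print(s,grip_point_offset);print(R.from_quat(s["ee_rot"]).as_matrix().round(3))
ims=[]
for n in ("scene","side"):
    p=get_image(n);W=cloud(p);ims.append(p["img"]);np.savez(n+".npz",W=W,img=p["img"])
    for t in("carrier","corner","cup","bottle","jar","screwdriver"):
        for f in(recognise,place_of):
            for d in f(p,t)[:3]:
                a=d["at"];c,r=int(round(a[0])),int(round(a[1]))
                print(n,f.__name__,t,np.round(a),round(d["conf"],2),W[min(r,419),min(c,559)].round())
    cv2.imwrite(f"pics/{n}.png",p["img"][:,:,::-1])
E
```

```text
{'clock': 0.0, 'joints': array([-1.00041280e+00,  3.85545596e-01,  6.60476419e-03, -5.06925758e-04,
       -1.19396761e+00, -2.58591216e-01]), 'joint_vel': array([-0.00145769,  0.00031703,  0.00190413, -0.00146461, -0.00037232,
       -0.00025525]), 'joint_efforts': array([-5.17508142e-04, -3.92292631e+01,  1.88399756e+01,  4.18610528e+00,
       -4.60855590e-03, -3.45145693e-06]), 'position': array([ 191.69166181, -594.65540523,  403.61835899]), 'ee_rot': array([-1.55172976e-01,  9.87886723e-01,  1.06150431e-03, -2.09663154e-04]), 'contact_force': array([ 0.20709702, -0.60920957,  0.84104224]), 'wrist_torque': array([ 0.02499919, -0.00865008,  0.03993538]), 'grasp_force': 0.0, 'gripper_width': 85.20855798716286} 154.70000000000002
[[-0.952 -0.307 -0.001]
 [-0.307  0.952  0.002]
 [ 0.     0.002 -1.   ]]
scene call carrier [280. 227.] 0.82 [620. -39.  31.]
scene call carrier [417. 178.] 0.82 [793. 300.  33.]
scene call carrier [283. 211.] 0.41 [598.  -1.  34.]
scene call carrier [418. 181.] 0.61 [799. 298.  28.]
scene call carrier [281. 222.] 0.58 [620. -35.  51.]
scene call corner [2
[... 786 characters left out ...]
3. 234.] 0.81 [506. -66.   1.]
side call corner [203. 258.] 0.8 [705. 138.  24.]
side call corner [273. 336.] 0.47 [473. 232.  63.]
side call cup [358. 216.] 0.91 [ 447. -129.   36.]
side call cup [277. 222.] 0.68 [593.   1.  68.]
side call cup [278. 224.] 0.68 [590.   3.  66.]
side call bottle [197. 294.] 0.97 [629. 242.  96.]
side call bottle [279. 224.] 0.2 [589.   0.  63.]
side call bottle [204. 308.] 0.94 [623. 242.  47.]
side call jar [272. 326.] 0.68 [479. 225.  84.]
side call jar [273. 333.] 0.98 [473. 232.  76.]
side call screwdriver [330. 137.] 0.68 [ 629. -379.   24.]
side call screwdriver [278. 221.] 0.19 [605. -24.  38.]
side call screwdriver [314. 142.] 0.77 [ 672. -366.   -1.]
```

View pics/scene.png

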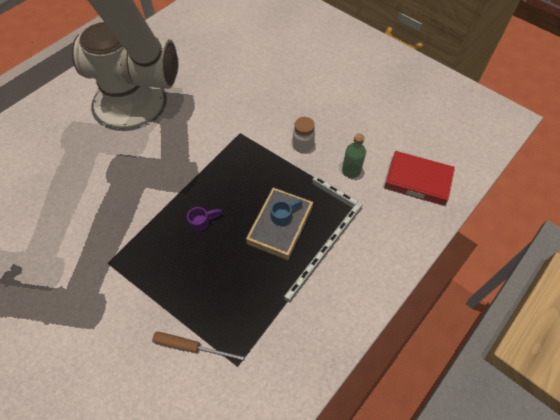

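View pics/side.png

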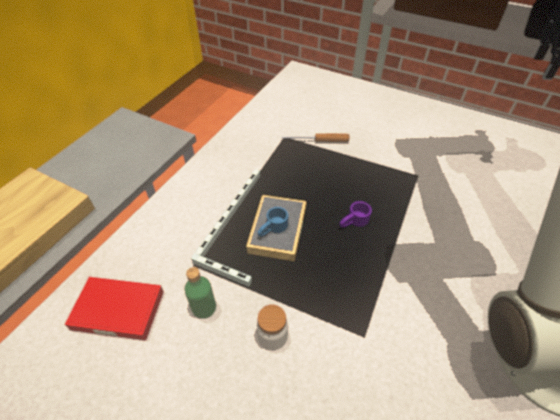

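The scene view shows the carrier (280,225) with the blue cup, the rails with their corner at about (360,208), and a purple look-alike cup at (200,217). The side view agrees: carrier (278,230), corner (197,262). Next I'll fit the rails and the carrier.

```bash
cat >> h.py <<'E'
def fit(W,img):
    """corner (x,y,yaw) and carrier (x,y,yaw) from cloud"""
    x,y,z=W[...,0],W[...,1],W[...,2]
    hsv=cv2.cvtColor(img,cv2.COLOR_RGB2HSV)
    out={}
    m=(z>24)&(z<36)&(x>520)&(x<690)&(y>-140)&(y<110)
    n,l,st,_=cv2.connectedComponentsWithStats(m.astype(np.uint8))
    k=1+np.argmax(st[1:,4]); P=W[l==k][:,:2]
    out["carrier"]=(cv2.minAreaRect(P.astype(np.float32)),len(P))
    m=(z>13)&(z<30)&(x>570)&(x<780)&(y>-240)&(y<170)&(l!=k)
    out["rail"]=W[m][:,:2]
    out["cup"]=W[(z>45)&(z<75)&(x>500)&(x<720)&(y>-130)&(y<110)&(hsv[...,1]>80)]
    return out
E
python3 - <<'E'
from h import *
for n in("scene","side"):
    d=np.load(n+".npz");W=d["W"];o=fit(W,d["img"]);print(n,o["carrier"],o["cup"].mean(0),o["cup"].min(0),o["cup"].max(0))
    x,y,z=np.moveaxis(W,-1,0)
    mat=(x>450)&(x<560)&(y>-60)&(y<60);print("mat z",np.nanmedian(z[mat]),np.nanstd(z[mat]))
    P=o["rail"];c=np.zeros((500,300),np.uint8)
    print(len(P),P.min(0),P.max(0))
    # long rail: line ransac-like
    vx,vy,a,b=cv2.fitLine(P.astype(np.float32),cv2.DIST_WELSCH,0,.01,.01).ravel();
    for _ in range(5):
        nrm=np.array([vy,-vx]);dd=(P-[a,b])@nrm;Q=P[abs(dd)<12];vx,vy,a,b=cv2.fitLine(Q.astype(np.float32),cv2.DIST_HUBER,0,.01,.01).ravel()
    if vy<0:vx,vy=-vx,-vy
    u=np.array([vx,vy]);t=(Q-[a,b])@u;print("long yaw",np.arctan2(-vx,vy),np.percentile(t,[0,1,99,100]),[a,b],len(Q))
    S=P[(abs((P-[a,b])@np.array([vy,-vx]))>14)];S=S[S[:,1]>40]
    print("short",len(S),cv2.minAreaRect(S.astype(np.float32)),cv2.fitLine(S.astype(np.float32),cv2.DIST_HUBER,0,.01,.01).ravel(), "ends",np.array([a,b])+u*t.min(),np.array([a,b])+u*t.max())
E
```

```text
scene (((607.16552734375, -22.581069946289062), (110.86299896240234, 162.52328491210938), 17.360801696777344), 2106) [607.01291885 -11.81026829  62.79477186] [579.40861073 -41.32589011  45.06356115] [628.49252792  34.90622582  71.68597396]
mat z 1.9638397384431983 10.012405069774658
1250 [ 580.41578611 -162.49661668] [752.53696566 151.96170462]
long yaw 0.07272072 [-147.95055433 -146.43838822  162.95527546  167.72135973] [np.float32(736.1035), np.float32(-15.0011)] 800
short 318 ((659.0283203125, 123.32026672363281), (111.45592498779297, 109.50847625732422), 32.981563568115234) [9.9674851e-01 8.0575205e-02 6.5044574e+02 1.3587946e+02] ends [ 746.85310673 -162.56062221] [723.9174441  152.27697441]
side (((606.3627319335938, -24.354515075683594), (110.68963623046875, 162.99725341796875), 17.746036529541016), 1982) [603.17235745  -2.98010932  62.26349738] [578.54027368 -38.98233005  45.00630157] [625.03036833  41.56983352  71.20864319]
mat z 2.7690922739377584 9.836107346717458
1273 [ 570.22952819 -164.15209595] [751.44594567 150.41404207]
long yaw 0.0710922 [-175.44730318 -171.73117574  138.71189732  140.08712783] [np.float32(729.9623), np.float32(10.544336)] 783
short 484 ((638.0267944335938, 99.0867919921875), (142.73536682128906, 91.41279602050781), 4.596765041351318) [9.8910111e-01 1.4723784e-01 6.4659241e+02 1.3806053e+02] ends [ 742.42471239 -164.45978956] [720.01156408 150.27760613]
```

>>> {"op": "carry_out", "data": {"slide": [[-0.484, 0.417, 0], [-0.484, 0.417, 0], [-0.484, 0.417, 0], [-0.484, 0.417, 0], [-0.484, 0.417, 0], [-0.484, 0.417, 0], [-0.484, 0.417, 0], [-0.484, 0.417, 0]], "roll": [0, 0, 0, 0, 0, 0, 0, 0], "claw": [0.085, 0.085, 0.085, 0.085, 0.085, 0.085, 0.085, 0.085]}}

```text
clock: 2.3
position: [452.8, -166.1, 405.2]
ee_rot: [-0.155, 0.988, -0.0, 0.001]
contact_force: [0.5, -0.4, 0.5]
gripper_width: 85.0
grasp_force: 0.0
```

>>> {"op": "carry_out", "data": {"slide": [[-0.05, 0.04, 0.02], [-0.104, 0.089, 0.06], [-0.104, 0.089, 0.1], [-0.104, 0.089, 0.125], [-0.104, 0.089, 0.125], [-0.104, 0.089, 0.125]], "roll": [0, 0, 0, 0, 0, 0], "claw": [0.085, 0.085, 0.085, 0.085, 0.085, 0.085]}}

```text
clock: 3.05
position: [524.4, -51.5, 281.0]
ee_rot: [-0.155, 0.988, -0.0, 0.001]
contact_force: [-0.1, -0.6, 0.1]
gripper_width: 84.9
grasp_force: 0.0
```

```bash
python3 - <<'E'
from h import *
T=tool();print(T.round(2));p=get_image("wrist");W=cloud(p,T@p["T_tool_cam"]);cv2.imwrite("pics/w1.png",p["img"][:,:,::-1])
C=cloud(p,p["T_tool_cam"])
m=(C[...,2]>60)&(C[...,2]<185)&(W[...,2]>80);print("fingers in tool frame",np.nanmin(C[m],0),np.nanmax(C[m],0),m.sum())
o=fit(W,p["img"]);print(o["carrier"]);c=o["cup"];print(len(c),c.min(0),c.max(0)); P=o["rail"];print(len(P),P.min(0),P.max(0))
np.savez("w1.npz",W=W,img=p["img"],C=C)
E
```

```text
[[-9.5000e-01 -3.1000e-01  0.0000e+00  5.2441e+02]
 [-3.1000e-01  9.5000e-01  0.0000e+00 -5.1540e+01]
 [-0.0000e+00 -0.0000e+00 -1.0000e+00  2.8102e+02]
 [ 0.0000e+00  0.0000e+00  0.0000e+00  1.0000e+00]]
fingers in tool frame [-11.58775611 -74.00777061  87.31179124] [ 18.99290201  74.72967928 161.59816466] 34328
(((605.78173828125, -23.13416290283203), (112.05352783203125, 159.62001037597656), 17.527389526367188), 21624)
4794 [576.7379813  -41.21779858  45.00038433] [626.98252112  40.85474705  69.35985488]
354 [ 570.00800264 -115.2800315 ] [731.03105421 140.81109366]
```

View pics/w1.png

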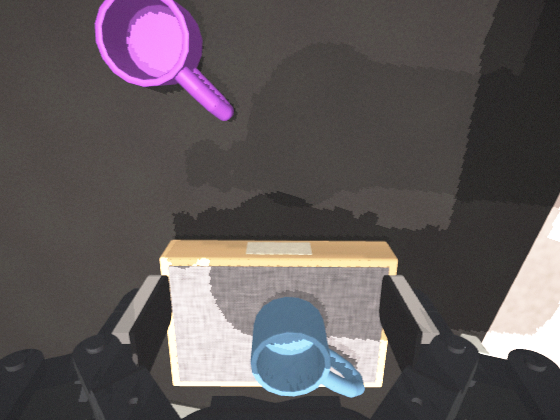

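The wrist view shows the near long face of the carrier at rows 240-265, columns 160-395, with the blue cup at (290,345) and the purple one clear at top left. The fingers are aligned with the block, and the open fingertips are 160 mm ahead of the TCP.

>>> {"op": "carry_out", "data": {"slide": [[0, 0.002, 0.04], [0, 0.002, 0.08], [0, 0.002, 0.1], [0, 0.002, 0.103], [-0.006, 0.002, 0.103], [-0.012, 0.002, 0.103], [-0.016, 0.002, 0.103], [-0.016, 0.002, 0.103]], "roll": [0, 0, 0, 0, 0, 0, 0, 0], "claw": [0.085, 0.085, 0.085, 0.085, 0.085, 0.085, 0.085, 0.085]}}

```text
clock: 4.1
position: [538.9, -44.4, 177.2]
ee_rot: [-0.155, 0.988, 0.0, 0.001]
contact_force: [-0.5, 0.3, 0.7]
gripper_width: 84.9
grasp_force: 0.0
```

>>> {"op": "carry_out", "data": {"slide": [[-0.002, 0, 0], [-0.004, 0, 0], [-0.007, 0, 0], [-0.011, 0, 0], [-0.015, 0, 0], [-0.019, 0, 0], [-0.023, 0, 0], [-0.027, 0, 0]], "roll": [0, 0, 0.4, 1, 2, 3, 4, 5], "claw": [0.085, 0.085, 0.085, 0.085, 0.085, 0.085, 0.085, 0.085]}}

```text
clock: 5.1
position: [561.0, -36.9, 176.0]
ee_rot: [-0.111, 0.994, -0.0, -0.006]
contact_force: [-9.7, -0.7, 7.2]
gripper_width: 85.3
grasp_force: 4.6
```

```bash
python3 - <<'E'
from h import *
s=read_state();print(s["contact_force"],s["position"])
for n in("side","scene"):
    p=get_image(n);W=cloud(p);o=fit(W,p["img"]);c=o["cup"];print(n,o["carrier"],len(c))
    if n=="side":cv2.imwrite("pics/s2.png",cv2.resize(p["img"][150:330,150:400,::-1],None,fx=3,fy=3))
E
```

```text
[-9.71943577 -0.73206507  7.17764339] [560.98020521 -36.93486997 176.00665095]
side (((599.6071166992188, 33.8423957824707), (131.5171356201172, 41.118988037109375), 12.18272590637207), 602) 2
scene (((622.49267578125, -23.449203491210938), (119.4526596069336, 162.61695861816406), 12.309773445129395), 2137) 245
```

View pics/s2.png

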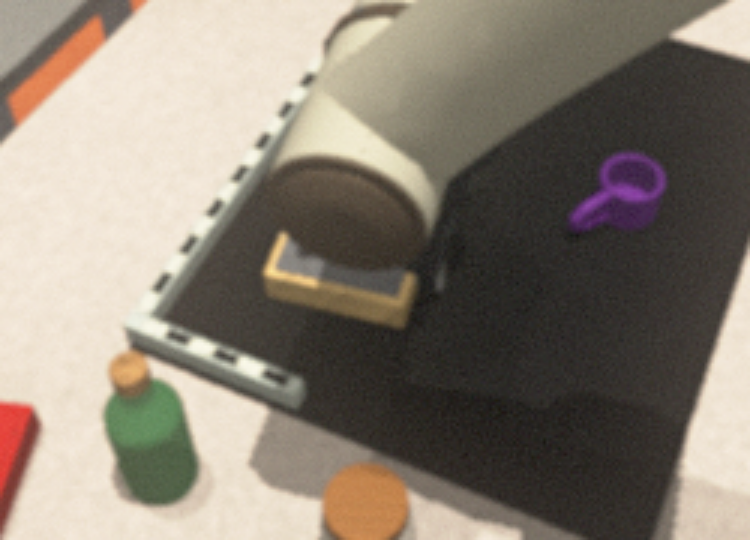

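The side view shows the block being pushed and turning square. The wrist at (350,200) hides the cup, and the bystanders are untouched.

>>> {"op": "carry_out", "data": {"slide": [[-0.002, 0, 0], [-0.006, 0.001, 0], [-0.01, 0.001, 0], [-0.015, 0.002, 0], [-0.02, 0.002, 0], [-0.025, 0.003, 0], [-0.03, 0.003, 0], [-0.034, 0.003, 0]], "roll": [0.4, 1.4, 2.6, 3.8, 5, 6.2, 7.4, 8.6], "claw": [0.085, 0.085, 0.085, 0.085, 0.085, 0.085, 0.085, 0.085]}}

```text
clock: 6.2
position: [594.2, -26.1, 175.9]
ee_rot: [-0.037, 0.999, -0.0, -0.005]
contact_force: [-7.8, 0.4, 4.8]
gripper_width: 85.4
grasp_force: 3.9
```

```bash
cat >> h.py <<'E'
CO=np.array([716.5,135.5]);CY=.072
def inc(p): 
    c,s=np.cos(CY),np.sin(CY);return (np.asarray(p)[...,:2]-CO)@np.array([[c,-s],[s,c]])
E
python3 - <<'E'
from h import *
T=tool();print(read_state()["contact_force"],"tcp corner",inc(T[:2,3]),T[2,3],"yaw",np.arctan2(-T[1,0],-T[0,0]))
p=get_image("scene");W=cloud(p);o=fit(W,p["img"]);print(o["carrier"],inc(o["carrier"][0][0]));c=o["cup"];print(len(c),c.min(0),c.max(0))
cv2.imwrite("pics/s3.png",cv2.resize(p["img"][130:310,150:400,::-1],None,fx=3,fy=3))
E
```

```text
[-7.80716758  0.40858902  4.78025652] tcp corner [-133.57279153 -152.4267725 ] 175.87728960467186 yaw 0.07317548200608597
(((643.897705078125, -21.83514404296875), (99.01323699951172, 162.05136108398438), 3.282806873321533), 1567) [ -83.73253646 -151.70465753]
143 [634.58037185 -38.86910764  46.20151138] [686.30394337  31.45810262  73.34878342]
```

View pics/s3.png

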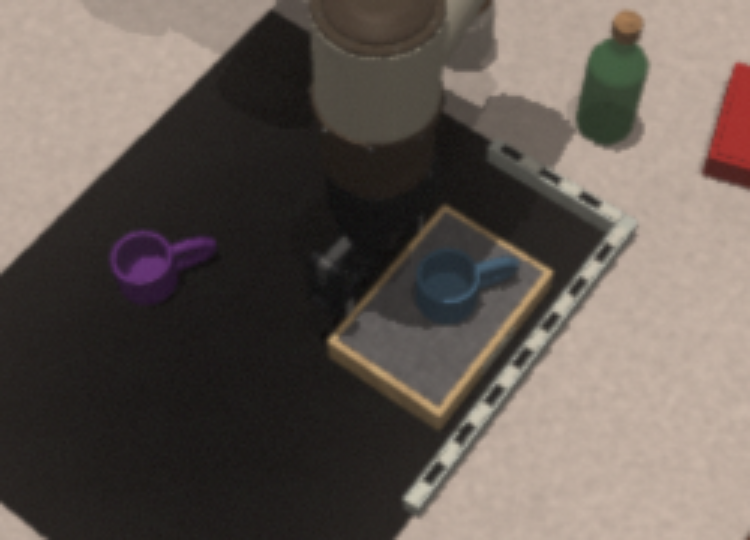

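The scene view shows the block square to the rails with the cup standing at (447,285). About 12 mm is left to the long rail.

>>> {"op": "carry_out", "data": {"slide": [[-0.003, 0, 0], [-0.006, 0, 0], [-0.009, 0, 0], [-0.009, 0, 0], [0.002, 0, 0], [0.02, 0, 0], [0.03, 0, -0.04], [0.03, 0, -0.09]], "roll": [0, 0, 0, 0, 0, 0, 0, 0], "claw": [0.085, 0.085, 0.085, 0.085, 0.085, 0.085, 0.085, 0.06]}}

```text
clock: 7.25
position: [565.7, -28.0, 266.7]
ee_rot: [-0.037, 0.999, -0.0, -0.001]
contact_force: [0.6, 0.9, 0.5]
gripper_width: 69.0
grasp_force: 0.0
```

```bash
python3 - <<'E'
from h import *
T=tool();print(read_state()["joints"].round(2),"tcp corner",inc(T[:2,3]),T[2,3],"yaw",np.arctan2(-T[1,0],-T[0,0]))
p=get_image("wrist");W=cloud(p,T@p["T_tool_cam"]);o=fit(W,p["img"]);print(o["carrier"],inc(o["carrier"][0][0]))
E
```

```text
[ 0.24  0.42 -0.32 -0.   -0.83 -1.73] tcp corner [-162.18835701 -152.26462842] 266.7260239550665 yaw 0.07460696532422781
(((649.4859619140625, -19.865432739257812), (81.00186920166016, 139.03070068359375), 0.02663838118314743), 14383) [ -78.01706141 -150.14205646]
```

>>> {"op": "carry_out", "data": {"slide": [[-0.02, -0.02, 0], [-0.05, -0.05, 0], [-0.08, -0.08, 0], [-0.105, -0.106, 0], [-0.105, -0.106, 0], [-0.105, -0.106, 0], [-0.105, -0.106, 0], [-0.105, -0.106, 0]], "roll": [-10, -20, -30, -40, -50, -60, -70, -80], "claw": [0.06, 0.06, 0.06, 0.06, 0.06, 0.06, 0.06, 0.06]}}

```text
clock: 8.3
position: [679.4, -125.8, 266.6]
ee_rot: [-0.673, 0.74, -0.0, 0.001]
contact_force: [1.1, -1.7, 0.5]
gripper_width: 59.9
grasp_force: 0.0
```

>>> {"op": "carry_out", "data": {"slide": [[0, 0, 0], [0, 0, 0.02], [0, 0, 0.02]], "roll": [-10, -10, -10], "claw": [0.06, 0.06, 0.06]}}

```text
clock: 8.68
position: [678.7, -125.8, 244.9]
ee_rot: [0.733, -0.68, -0.001, 0.001]
contact_force: [-0.4, -0.3, -0.6]
gripper_width: 60.0
grasp_force: 0.0
```

```bash
python3 - <<'E'
from h import *
T=tool();print(read_state()["joints"].round(2),"tcp corner",inc(T[:2,3]),T[2,3],"yaw",np.arctan2(-T[1,0],-T[0,0])-np.pi/2)
p=get_image("wrist");C=cloud(p,p["T_tool_cam"]);W=cloud(p,T@p["T_tool_cam"]);cv2.imwrite("pics/w4.png",p["img"][:,:,::-1])
m=(C[...,2]>60)&(C[...,2]<185)&(W[...,2]>75);print("fingers",np.nanmin(C[m],0),np.nanmax(C[m],0))
K=inc(W);z=W[...,2];x,y=K[...,0],K[...,1]
# top of block's -y edge
for a in(-100,-85,-70,-45,-30,-15):
    q=(abs(x-a)<4)&(z>25)&(z<35)&(y<-180);print(a,np.percentile(y[q],1) if q.any() else None)
q=(z>25)&(z<35)&(y>-225)&(y<-150);print("x range",np.percentile(x[q],[.5,99.5]))
q=(z>16)&(z<27)&(x>-8)&(x<25)&(y>-290)&(y<-200);print("rail x",np.percentile(x[q],[1,50,99]) if q.any() else None)
E
```

```text
[ 0.05  0.63 -0.   -0.   -0.94  0.02] tcp corner [ -56.53255068 -257.90349128] 244.91966390845016 yaw 0.07408493965270524
fingers [-13.17404952 -64.30595286  87.27279013] [ 18.5428864   65.74699347 169.59378701]
-100 -232.70708654166828
-85 -233.0014195906455
-70 -232.82239931962818
-45 -232.77316026275318
-30 -232.8393725281082
-15 -232.66548124725284
x range [-109.31448632   -6.86401684]
rail x [-0.5005465   5.85160553 13.42034589]
```

View pics/w4.png

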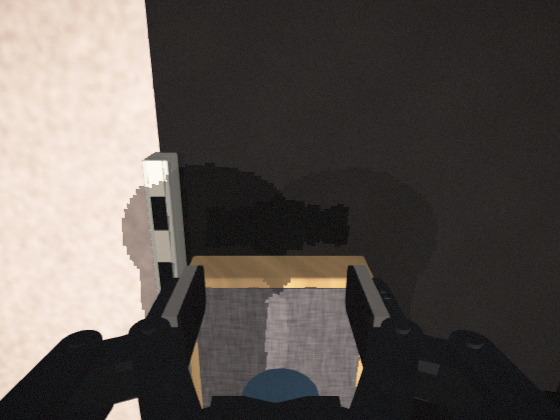

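The wrist view shows the block's end face at rows 257-287, columns 190-370, with the long rail at (165,220). The fingers stand in front of the end, clear of the rail.

>>> {"op": "carry_out", "data": {"slide": [[0, 0, 0.03], [0, 0, 0.055], [0, 0, 0.063], [-0.004, 0, 0.063], [-0.008, 0, 0.063], [-0.011, 0, 0.063], [-0.014, 0, 0.063], [-0.017, 0, 0.063]], "roll": [0, 0, 0, 0, 0, 0, 0, 0], "claw": [0.06, 0.06, 0.06, 0.06, 0.06, 0.06, 0.06, 0.06]}}

```text
clock: 9.72
position: [678.4, -109.6, 184.5]
ee_rot: [0.733, -0.68, 0.001, 0.0]
contact_force: [0.2, -6.1, 1.2]
gripper_width: 59.8
grasp_force: 2.7
```

>>> {"op": "carry_out", "data": {"slide": [[-0.004, 0, 0], [-0.008, 0, 0], [-0.013, 0, 0], [-0.018, 0, 0], [-0.023, 0, 0], [-0.028, 0, 0], [-0.033, 0, 0], [-0.037, 0, 0]], "roll": [0, 0, 0, 0, 0, 0, 0, 0], "claw": [0.06, 0.06, 0.06, 0.06, 0.06, 0.06, 0.06, 0.06]}}

```text
clock: 10.72
position: [675.6, -73.0, 184.5]
ee_rot: [0.733, -0.68, 0.001, 0.0]
contact_force: [-0.1, -4.6, 1.2]
gripper_width: 59.8
grasp_force: 2.8
```

```bash
cat > look.py <<'E'
from h import *
T=tool();print(read_state()["contact_force"],"tcp corner",inc(T[:2,3]),T[2,3])
for n in("scene","side"):
    p=get_image(n);W=cloud(p);K=inc(W);z=W[...,2];m=(z>24)&(z<37)&(K[...,0]<-3)&(K[...,0]>-150)&(K[...,1]<-2)&(K[...,1]>-260)
    k,l,st,_=cv2.connectedComponentsWithStats(m.astype(np.uint8));P=K[l==1+np.argmax(st[1:,4])];print(n,cv2.minAreaRect(P.astype(np.float32)),np.percentile(P,[1,99],axis=0))
    h=cv2.cvtColor(p["img"],cv2.COLOR_RGB2HSV);c=K[(z>45)&(z<75)&(h[...,0]>95)&(h[...,0]<125)&(h[...,1]>80)&(K[...,0]>-130)&(K[...,0]<0)];print("cup",len(c),np.percentile(c,[1,99],axis=0) if len(c) else"")
E
python3 look.py
```

```text
[-0.05829036 -4.5769562   1.24258907] tcp corner [ -55.80511949 -205.02152731] 184.47775614866717
scene ((-49.508087158203125, -96.11515808105469), (92.45698547363281, 125.83549499511719), 0.371733695268631) [[ -86.49024118 -154.96218485]
 [  -3.94659323  -34.82247869]]
cup 14 [[ -50.49013081 -127.69944857]
 [ -34.78734369  -72.31779604]]
side ((-59.776248931884766, -126.30189514160156), (111.09907531738281, 184.8263397216797), 0.10083944350481033) [[-114.50078574 -199.52631953]
 [  -5.97498401  -34.79473225]]
cup 41 [[ -84.66482809 -128.00783275]
 [ -65.57658503  -86.85897445]]
```

>>> {"op": "carry_out", "data": {"slide": [[-0.004, 0, 0], [-0.008, 0, 0], [-0.013, 0, 0], [-0.018, 0, 0], [-0.022, 0, 0], [-0.025, 0, 0], [-0.028, 0, 0], [-0.029, 0, 0]], "roll": [0, 0, 0, 0, 0, 0, 0, 0], "claw": [0.06, 0.06, 0.06, 0.06, 0.06, 0.06, 0.06, 0.06]}}

```text
clock: 11.82
position: [673.4, -44.1, 184.5]
ee_rot: [0.733, -0.68, 0.001, 0.0]
contact_force: [0.5, -5.6, 2.8]
gripper_width: 60.2
grasp_force: 3.1
```

>>> {"op": "carry_out", "data": {"slide": [[-0.001, 0, 0], [-0.002, 0, 0], [-0.003, 0, 0], [-0.003, 0, 0]], "roll": [0, 0, 0, 0], "claw": [0.06, 0.06, 0.06, 0.06]}}

```text
clock: 12.32
position: [673.2, -41.1, 184.4]
ee_rot: [0.733, -0.68, 0.001, 0.0]
contact_force: [0.5, -5.8, 2.4]
gripper_width: 59.9
grasp_force: 2.9
```

>>> {"op": "carry_out", "data": {"slide": [[-0.001, 0, 0], [-0.002, 0, 0], [-0.002, 0, 0]], "roll": [0, 0, 0], "claw": [0.06, 0.06, 0.06]}}

```text
clock: 12.7
position: [673.0, -39.2, 184.5]
ee_rot: [0.733, -0.68, 0.001, 0.0]
contact_force: [0.5, -6.0, 1.9]
gripper_width: 60.0
grasp_force: 2.9
```

>>> {"op": "carry_out", "data": {"slide": [[-0.001, 0, 0], [-0.002, 0, 0], [-0.002, 0, 0]], "roll": [0, 0, 0], "claw": [0.06, 0.06, 0.06]}}

```text
clock: 13.08
position: [672.9, -38.0, 184.5]
ee_rot: [0.733, -0.68, 0.001, 0.001]
contact_force: [1.2, -9.2, 1.7]
gripper_width: 60.1
grasp_force: 4.5
```

>>> {"op": "carry_out", "data": {"slide": [[0.008, 0, 0], [0.025, 0, 0], [0.025, 0, -0.04], [0.025, 0, -0.09], [0.025, 0, -0.09], [0, 0.02, -0.09], [-0.03, 0.05, -0.09], [-0.06, 0.085, -0.09]], "roll": [0, 0, 0, 5, 15, 25, 35, 45], "claw": [0.06, 0.06, 0.06, 0.06, 0.06, 0.07, 0.085, 0.085]}}

```text
clock: 14.08
position: [582.6, 17.5, 273.3]
ee_rot: [-0.414, 0.91, 0.0, 0.0]
contact_force: [0.8, 0.8, 0.6]
gripper_width: 85.0
grasp_force: 0.0
```

```bash
python3 - <<'E'
from h import *
T=tool();print("tcp corner",inc(T[:2,3]),T[2,3],np.degrees(np.arctan2(-T[1,0],-T[0,0])-CY))
E
```

```text
tcp corner [-142.00714221 -108.04951291] 273.3225185689466 44.75248053048864
```

>>> {"op": "carry_out", "data": {"slide": [[-0.01, 0.01, 0], [-0.019, 0.019, 0], [-0.019, 0.019, 0], [-0.019, 0.019, 0], [-0.019, 0.019, 0.03], [-0.019, 0.019, 0.03]], "roll": [10, 20, 30, 40, 44.6, 44.6], "claw": [0.085, 0.085, 0.085, 0.085, 0.085, 0.085]}}

```text
clock: 14.82
position: [580.5, 43.5, 241.6]
ee_rot: [-0.041, 0.999, -0.0, -0.003]
contact_force: [0.6, -1.0, 0.1]
gripper_width: 85.0
grasp_force: 0.0
```

```bash
python3 - <<'E'
from h import *
T=tool();print("tcp corner",inc(T[:2,3]),T[2,3],np.degrees(np.arctan2(-T[1,0],-T[0,0])-CY))
p=get_image("wrist");W=cloud(p,T@p["T_tool_cam"]);cv2.imwrite("pics/w5.png",p["img"][:,:,::-1])
K=inc(W);z=W[...,2];x,y=K[...,0],K[...,1]
for a in(-140,-120,-100,-80,-60,-40,-20):
    q=(abs(y-a)<4)&(z>25)&(z<35)&(x<-80);print(a,np.percentile(x[q],1) if q.any() else None)
E
python3 look.py
```

```text
tcp corner [-142.2531766   -81.98082788] 241.59336051649484 0.5449880550329633
-140 -114.92993223621224
-120 -114.88920961839304
-100 -115.07591332523809
-80 -115.06752591166655
-60 -115.14827703276649
-40 -115.16647325959765
-20 -115.07764316019848
[-0.14908335 -0.9550799   1.11261203] tcp corner [-141.52453117  -81.82512585] 242.9925281177423
scene ((-59.14534378051758, -80.82518005371094), (111.54961395263672, 157.83131408691406), 0.3534890115261078) [[-112.59270084 -158.71892847]
 [  -4.21802242   -3.34849395]]
cup 71 [[-80.41572505 -94.96573002]
 [-30.62877269 -31.7444702 ]]
side ((-60.5368537902832, -32.68763732910156), (111.486328125, 62.755252838134766), 1.6328939199447632) [[-114.58202948  -58.83365037]
 [  -6.17387749   -2.30685994]]
cup 1 [[-29.71171884 -26.15871567]
 [-29.71171884 -26.15871567]]
```

View pics/w5.png

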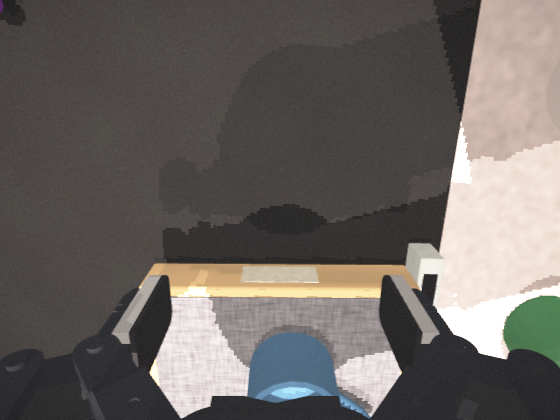

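The wrist view shows the block's long face square at rows 265-295, columns 150-415, its end at the short rail (425,260), and the cup standing. About 5 mm is left to the long rail.

>>> {"op": "carry_out", "data": {"slide": [[0, 0, 0.03], [0, 0, 0.055], [0, 0, 0.064], [-0.005, 0, 0.064], [-0.01, 0, 0.064], [-0.013, 0, 0.064], [-0.015, 0, 0.064], [-0.017, 0, 0.064]], "roll": [0.3, 0.5, 0.5, 0.5, 0.5, 0.5, 0.5, 0.5], "claw": [0.085, 0.085, 0.085, 0.085, 0.085, 0.085, 0.085, 0.085]}}

```text
clock: 15.98
position: [597.7, 45.4, 179.8]
ee_rot: [-0.036, 0.999, -0.0, -0.001]
contact_force: [-4.3, 0.8, 3.4]
gripper_width: 84.6
grasp_force: 2.6
```

>>> {"op": "carry_out", "data": {"slide": [[-0.001, 0, 0], [-0.002, 0, 0], [-0.003, 0, 0], [-0.003, 0, 0]], "roll": [0, 0, 0, 0], "claw": [0.085, 0.085, 0.085, 0.085]}}

```text
clock: 16.48
position: [598.7, 45.5, 179.5]
ee_rot: [-0.036, 0.999, -0.001, -0.004]
contact_force: [-10.2, 2.5, 7.3]
gripper_width: 84.6
grasp_force: 4.9
```

>>> {"op": "carry_out", "data": {"slide": [[-0.001, 0, 0], [-0.002, 0, 0], [-0.002, 0, 0]], "roll": [0, 0, 0], "claw": [0.085, 0.085, 0.085]}}

```text
clock: 16.85
position: [600.7, 45.4, 179.4]
ee_rot: [-0.036, 0.999, -0.001, -0.004]
contact_force: [-8.4, 1.2, 7.1]
gripper_width: 85.1
grasp_force: 4.7
```

>>> {"op": "carry_out", "data": {"slide": [[-0.001, 0, 0], [-0.002, 0, 0], [-0.002, 0, 0]], "roll": [0, 0, 0], "claw": [0.085, 0.085, 0.085]}}

```text
clock: 17.23
position: [602.6, 45.4, 179.4]
ee_rot: [-0.036, 0.999, -0.001, -0.005]
contact_force: [-9.3, 0.3, 8.2]
gripper_width: 85.2
grasp_force: 4.7
```

>>> {"op": "carry_out", "data": {"slide": [[-0.001, 0, 0], [-0.002, 0, 0], [-0.002, 0, 0]], "roll": [0, 0, 0], "claw": [0.085, 0.085, 0.085]}}

```text
clock: 17.6
position: [603.9, 45.5, 179.4]
ee_rot: [-0.036, 0.999, -0.001, -0.006]
contact_force: [-12.0, -0.7, 10.4]
gripper_width: 84.8
grasp_force: 5.9
```

>>> {"op": "carry_out", "data": {"slide": [[-0.001, 0, 0], [-0.002, 0, 0], [-0.002, 0, 0]], "roll": [0, 0, 0], "claw": [0.085, 0.085, 0.085]}}

```text
clock: 17.98
position: [604.6, 45.5, 179.3]
ee_rot: [-0.036, 0.999, -0.001, -0.008]
contact_force: [-15.8, 2.5, 12.7]
gripper_width: 85.3
grasp_force: 8.2
```

Contact with the long rail is firm. I'll back off and check the end gap.

>>> {"op": "carry_out", "data": {"slide": [[0.004, 0, 0], [0.015, 0, 0], [0.03, 0, 0], [0.03, 0, -0.05], [0.03, 0, -0.11], [0.02, -0.04, -0.16], [0.0, -0.06, -0.2], [-0.04, -0.06, -0.2]], "roll": [0, 0, 0, 0, 0, 0, 0, 0], "claw": [0.085, 0.085, 0.085, 0.085, 0.085, 0.085, 0.085, 0.085]}}

```text
clock: 18.98
position: [654.2, -12.2, 386.0]
ee_rot: [-0.036, 0.999, 0.0, 0.006]
contact_force: [1.1, 1.1, -0.2]
gripper_width: 85.2
grasp_force: 0.0
```

```bash
python3 look.py; python3 - <<'E'
from h import *
T=tool();p=get_image("wrist");W=cloud(p,T@p["T_tool_cam"]);q=get_image("scene")
cv2.imwrite("pics/w6.png",np.hstack([cv2.resize(p["img"][:,:,::-1],(400,300)),cv2.resize(q["img"][150:270,230:390,::-1],(400,300))]))
np.savez("w6.npz",W=W)
K=inc(W);z=W[...,2];x,y=K[...,0],K[...,1]
b=(z>26)&(z<36);r=(z>16)&(z<26)
for a in(-100,-80,-60,-40,-20):
    m=(abs(x-a)<5)
    print("x",a,"block end",np.percentile(y[m&b&(y>-40)&(y<8)],99) if (m&b&(y>-40)&(y<8)).any() else None,"rail",np.percentile(y[m&r&(y>-6)&(y<25)],[2,98]) if (m&r&(y>-6)&(y<25)).any() else None)
for a in(-140,-110,-80,-50,-20):
    m=(abs(y-a)<5);i=m&b&(x>-40)&(x<8);j=m&r&(x>-6)&(x<25)
    print("y",a,"block side",np.percentile(x[i],99) if i.any() else None,"rail",np.percentile(x[j],[2,98]) if j.any() else None)
E
```

```text
[ 1.06478206  1.10422463 -0.18315351] tcp corner [ -72.79344486 -142.86747359] 385.9505237269156
scene ((-56.51791000366211, -81.40694427490234), (106.84736633300781, 158.75277709960938), 0.0604112334549427) [[-107.94190538 -159.10223836]
 [  -3.94959764   -3.43786504]]
cup 55 [[-78.66662025 -96.97900347]
 [-38.74672812 -50.447939  ]]
side ((-56.87836837768555, -82.26121520996094), (107.6639404296875, 160.4993133544922), 0.007962106727063656) [[-109.71972497 -158.64788889]
 [  -4.13906684   -3.05135656]]
cup 37 [[-80.04652717 -94.08688646]
 [-60.05439636 -52.58089866]]
x -100 block end -0.3913681538415085 rail [ 3.60874345 14.52766033]
x -80 block end -0.3499934729049139 rail [ 3.54946511 14.84698366]
x -60 block end -0.4421698327710902 rail [ 3.52645407 14.86144681]
x -40 block end -0.6542617419270494 rail [ 3.51247808 14.56691313]
x -20 block end -0.35499750383937373 rail [ 3.75721921 14.81799435]
y -140 block side -0.49385733377614466 rail [ 3.58257663 13.10113096]
y -110 block side -0.5849428944439302 rail [ 3.71321655 13.21835934]
y -80 block side -0.3800039358041076 rail [ 3.46673292 13.41919144]
y -50 block side -0.5512723209078776 rail [ 3.54277857 13.24677754]
y -20 block side -0.38316683265182555 rail [ 3.73012378 13.30370171]
```

View pics/w6.png

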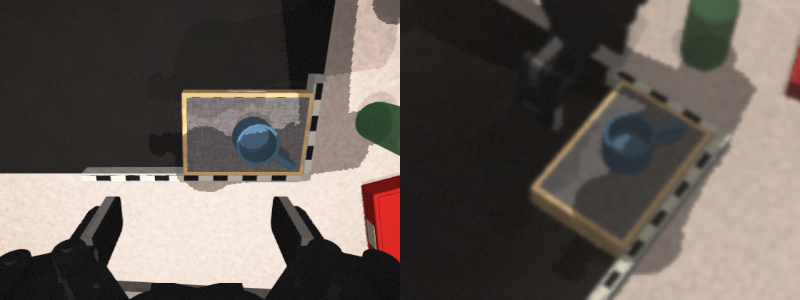

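Both sides look flush in the wrist view (left half: block between rails at (310,130) and (240,178)). The depth data suggest about 1 mm may remain at the short rail, so I'll give one more gentle end push.

>>> {"op": "carry_out", "data": {"slide": [[-0.01, -0.02, 0], [-0.017, -0.04, 0], [-0.017, -0.053, 0], [-0.017, -0.053, 0.01], [-0.017, -0.053, 0.03], [-0.017, -0.053, 0.06], [-0.017, -0.053, 0.08], [-0.017, -0.053, 0.09]], "roll": [-10, -20, -30, -40, -50, -60, -70, -80], "claw": [0.06, 0.06, 0.06, 0.06, 0.06, 0.06, 0.06, 0.06]}}

```text
clock: 20.18
position: [673.1, -61.9, 287.9]
ee_rot: [-0.672, 0.74, 0.001, -0.001]
contact_force: [-1.5, -0.4, 0.6]
gripper_width: 60.3
grasp_force: 0.0
```

>>> {"op": "carry_out", "data": {"slide": [[0, 0, 0], [0, 0, 0]], "roll": [-10, -10], "claw": [0.06, 0.06]}}

```text
clock: 20.42
position: [673.6, -62.0, 289.4]
ee_rot: [0.732, -0.682, -0.0, 0.0]
contact_force: [0.0, 0.0, -0.7]
gripper_width: 60.2
grasp_force: 0.0
```

```bash
python3 - <<'E'
from h import *
T=tool();print("tcp corner",inc(T[:2,3]),T[2,3],np.degrees(np.arctan2(-T[1,0],-T[0,0])-CY)-90)
E
```

```text
tcp corner [ -56.96274896 -193.85481938] 289.43129535958735 -0.05094647959951715
```

>>> {"op": "carry_out", "data": {"slide": [[0, 0, 0.04], [0, 0, 0.08], [0, 0, 0.105], [-0.004, 0, 0.105], [-0.01, 0, 0.105], [-0.015, 0, 0.105], [-0.018, 0, 0.105], [-0.02, 0, 0.105]], "roll": [0, 0, 0, 0, 0, 0, 0, 0], "claw": [0.06, 0.06, 0.06, 0.06, 0.06, 0.06, 0.06, 0.06]}}

```text
clock: 21.42
position: [673.0, -42.0, 185.4]
ee_rot: [0.732, -0.681, 0.0, -0.0]
contact_force: [-0.3, 0.2, -0.6]
gripper_width: 59.9
grasp_force: 0.0
```

>>> {"op": "carry_out", "data": {"slide": [[-0.001, 0, 0], [-0.002, 0, 0], [-0.003, 0, 0], [-0.003, 0, 0]], "roll": [0, 0, 0, 0], "claw": [0.06, 0.06, 0.06, 0.06]}}

```text
clock: 21.92
position: [672.7, -39.3, 184.6]
ee_rot: [0.732, -0.681, -0.0, 0.0]
contact_force: [-0.4, -0.4, -0.4]
gripper_width: 59.6
grasp_force: 0.0
```

>>> {"op": "carry_out", "data": {"slide": [[-0.001, 0, 0], [-0.002, 0, 0], [-0.002, 0, 0]], "roll": [0, 0, 0], "claw": [0.06, 0.06, 0.06]}}

```text
clock: 22.3
position: [672.5, -38.2, 184.7]
ee_rot: [0.732, -0.681, 0.0, 0.0]
contact_force: [0.6, -4.5, -0.2]
gripper_width: 60.0
grasp_force: 2.4
```

>>> {"op": "carry_out", "data": {"slide": [[-0.001, 0, 0], [-0.002, 0, 0], [-0.002, 0, 0]], "roll": [0, 0, 0], "claw": [0.06, 0.06, 0.06]}}

```text
clock: 22.68
position: [672.5, -37.8, 184.7]
ee_rot: [0.732, -0.681, 0.001, 0.001]
contact_force: [2.2, -11.6, -1.3]
gripper_width: 60.2
grasp_force: 5.6
```

>>> {"op": "carry_out", "data": {"slide": [[-0.001, 0, 0], [-0.002, 0, 0], [-0.002, 0, 0]], "roll": [0, 0, 0], "claw": [0.06, 0.06, 0.06]}}

```text
clock: 23.05
position: [672.5, -37.4, 184.8]
ee_rot: [0.732, -0.681, 0.001, 0.002]
contact_force: [3.0, -16.8, -2.1]
gripper_width: 59.9
grasp_force: 8.6
```

The push has stalled firmly against the short rail. I'll retract clear and verify.

>>> {"op": "carry_out", "data": {"slide": [[0.006, 0, 0], [0.02, 0, 0], [0.035, 0, 0], [0.035, 0, -0.05], [0.035, 0, -0.11], [0.06, 0.02, -0.16], [0.1, 0.04, -0.2], [0.14, 0.06, -0.2]], "roll": [0, 0, 0, 0, 0, 0, 0, 0], "claw": [0.06, 0.06, 0.06, 0.06, 0.06, 0.06, 0.06, 0.06]}}

```text
clock: 24.05
position: [622.5, -178.6, 390.0]
ee_rot: [0.733, -0.68, 0.004, -0.003]
contact_force: [0.2, -0.4, -0.3]
gripper_width: 59.8
grasp_force: 0.0
```

```bash
python3 look.py; python3 - <<'E'
from h import *
q=get_image("scene");r=get_image("side")
cv2.imwrite("pics/f.png",np.hstack([cv2.resize(q["img"][120:300,180:420,::-1],(400,300)),cv2.resize(r["img"][150:330,150:390,::-1],(400,300))]))
E
```

```text
[ 0.16144322 -0.3831887  -0.29890512] tcp corner [-116.37233048 -306.53753855] 389.9763668410256
scene ((-56.33998107910156, -81.00640106201172), (157.98838806152344, 106.64778900146484), 89.99518585205078) [[-107.69148096 -158.40441682]
 [  -3.80356587   -3.98076221]]
cup 32 [[-78.07885407 -76.65316702]
 [-28.25353398 -30.19141209]]
side ((-57.13719940185547, -81.35111236572266), (108.18208312988281, 158.70506286621094), 0.050767458975315094) [[-109.7975     -158.35721151]
 [  -3.87495987   -2.81631669]]
cup 54 [[-80.28697084 -73.89866464]
 [-28.01581776 -29.64094078]]
```

View pics/f.png

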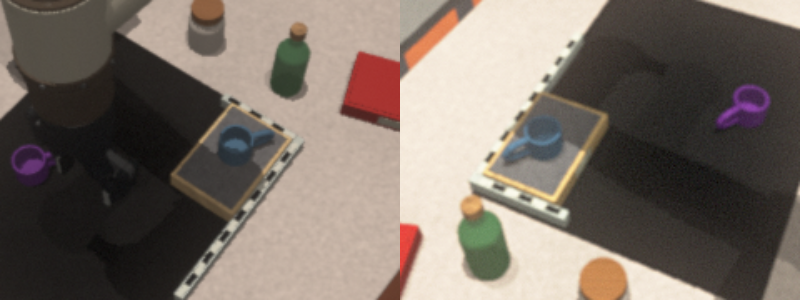

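In both views the block sits snug in the corner with the cup standing, and the robot is clear.

```bash
python3 -c "from bench import job_done;print(job_done())"
```

```text
the job is handed in; nothing more can be done
None
```

The carrier is pushed flush against both rails, snug in the corner, with the blue cup still standing, the bystanders untouched and the robot clear; the job is handed in at about 24 s of the 48 s allowed, with no verdict returned.

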